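# Take the hour's run off the scale rule with spring dividers

## Robot

A 6-joint arm with a two-finger parallel gripper is mounted at the origin on the work surface. World frame = base frame: x ahead of the robot, y to its left, z up, the work surface at z = 0. Lengths are in mm, angles in degrees, forces in N, time in s.
With the tool pointing down it reaches from about 350 to 850 mm from the base axis. Payload 8.1 kg.
Tool frame: the origin (TCP) lies at the very end of the fingers, on their centre line; the grasp point (between the pads) lies 19 mm behind it; z points along the fingers, y is the direction in which the jaws open and shut (so a half turn about z gives the same grasp; the last joint's range is limited). The gripper opens to 85 mm and grips with 20 to 120 N. Pads are 22 mm wide; open, the fingers measure 114 mm over their backs; the gripper's body (76 mm by 85 mm) begins 54 mm behind the grasp point. The pads swing forward as they close: fully open they stand 13 mm farther back than shut.
Start: joints at [59.851, 7.471, 85.268, -0, 87.261, -4.893], TCP at [255.978, 542.661, 231.292] pointing down, gripper open.
Joint ranges: [-169.43, 169.43], [-51.17, 129.36], [1.28, 143.12], [-76.62, 256.62], [0, 156.53], [-152.29, 152.29]. Speed limits (degrees/s): [136.94, 136.94, 159.86, 180, 180, 180].

## Interface

Orientations are given as [roll, pitch, yaw] about the fixed x, y, z axes, in that order (R = Rz(yaw) Ry(pitch) Rx(roll)).
In Python, from bench import r, eyes gives the robot as it stands. The module is installed in compiled form; this text tells all that it offers.
- The arm moves only by the tool play_rows, never from a script. Its argument "deltas" is a list of rows, each a list of 3 entries, a list of its own where there are three numbers: the shift along the tool's x, y, z in m, then the turn, a rotation vector about the tool's x, y, z in rad, then the closure, from 0 (fully open) to 1 (shut). A call has 1 to 8 rows; each row shifts and turns the pose as measured when the row begins, along the tool's axes as they then stand; what a row does not reach is not made up. A row lasts 1/8 s, in which the tool goes at most 62.5 mm and 10.7 degrees, less where a joint would pass 70% of its speed; a pose out of reach is approached as far as the arm can. A call with a gripper value outside its range is refused whole. The fingers move at their own pace and stop on an object; "force" is the grip in N (left out, the last holds). Time passes only in rows, so rows that do not move let the fingers close. It gives the time, the measured TCP pose, the force and the opening at its end, in the units of the state.
- r.sense(): the state, without advancing time (a new reading comes with each control period).
- eyes.snapshot(name): name is "side" or "top" or "wrist"; returns the picture (384x512x3 uint8, red, green, blue); there is no depth.
- eyes.get_calibration(name): a dict with "mtx" (3x3 intrinsics, pixels), "R" (3x3) and "t" (3): a world point X has camera coordinates R X + t; the wrist camera has in their place "T_tool_cam" (4x4, takes a point from camera to tool coordinates, whose origin is the TCP and whose axes are the flange's). Camera axes: x right, y down, z forward; pixel columns grow to the right and rows downward; lengths in mm; the calibration is good to about 2 mm. The wrist camera is an equidistant fisheye: a pixel r from the principal point sees the ray r / f radians off the axis. A picture is of the moment at which its call begins: read the wrist's pose just before it. get_calibration takes no time and is no camera call.
- r.hand_in(): hands the job in, once; it reports no verdict.
The state is a dict: "time": time; "joint_pos": joint angles; "qd": joint speeds; "joint_efforts": joint torques, N m; "tool_pos": TCP position; "tcp_rot": TCP orientation; "ft_force": force on the tool from outside, world axes, zero at the start; "wrist_torque": the same for the moment, N m; "finger_gap": finger opening in mm.
Only numpy, scipy, OpenCV 4.12 (cv2) and the standard library are available. Lean on these libraries where they do the work, as an engineer would, in place of code of your own. Each camera call takes 0.05 s, during which the arm holds its last target. There are 200 camera calls.

## Task

On the yacht's chart board, slide the loose scale rule up until its far edge lies flush along the raised wooden fiddle, so that it cannot shift. Then take the spring dividers out of their rack, squeeze the legs until the gap between the points matches the two red marks on the rule, and finish holding them upright like that, squeezed steady, one point on or barely over each red mark and not leaning on the rule. Leave the other things on the table where they are.

Things in the scene. Friction and masses are not known exactly. Their poses are not given: they have to be found in the camera images.
- fiddle (a point): Chart board: fixed plywood, 270 x 380 x 10 mm, flat on the table, pale blue chart on it, and a dark wooden fiddle (raised lip, 12 mm wide, top 22 mm above the table) along its far edge. Point: middle of the fiddle's near face, 13 mm above the table. x points away from the robot into the fiddle, y along it, z up. The board runs 253 mm back (-x) from here, 190 mm to either side.
- rule_mid (a point): Centre (3 mm above the board) of the scale rule: a loose white bar, 220 mm long (y), 44 mm wide (x, towards the fiddle), 6 mm thick, about 160 g, lying on the board some 10 to 65 mm short of the fiddle, askew. Flush, this point is 22 mm from the fiddle. Pushed at the middle of its near edge with closed fingers, it squares itself up against the fiddle. Black and white blocks along the near edge.
- rule_far_left (a point): point on the rule's far edge, 100 mm to the +y side of its middle, half-way up its thickness; touches the fiddle's near face when flush
- rule_far_right (a point): the same, 100 mm to the -y side
- mark_left (a point): left red mark: a red line across the near half of the rule's top face, 20 mm long, 2.4 mm wide, with a red square at its inner end. Point: on the line, on the top face, 9 mm in from the near edge, 56 mm to the +y side of the rule's middle. Axes as the rule's.
- mark_right (a point): right red mark, the same, 24 mm to the +y side of the rule's middle: the marks are 32 mm apart along the rule
- dividers_grip (a point): Spring dividers, loose, about 62 g, 102 mm tall, no screw, standing points down in the rack. z up to the crown, legs spread along y, 12 mm thick in x. Point: midway between the two brass finger plates, to be pinched from above, one finger outside each. Plates reach 12 mm above and below it; crown top 44 mm above. Sprung open they measure 35 mm over the plates (38 mm at their lower ends).
- point_left (a point): very tip of the dividers' +y leg. Sprung open the points are 59 mm apart, 55 mm below the plates' middle. Squeezed until the plates are parallel, 24 mm over their outsides, the points are 32 mm apart, 58 mm below. Near there 1 mm wider over the plates opens the points by 1.9 mm, 1 mm narrower closes them by 3.6 mm. Each plate pushes back about 3 N when first touched, 7 N at 24 mm; let go, it springs open.
- point_right (a point): very tip of the -y leg. The dividers are symmetric: either point may go on either mark. The plates may ride a few mm up in the fingers as they close
- leg_left (a joint): how far each leg is squeezed in (both alike), rad: 0 sprung open (points 59 mm apart), 0.14 points 32 mm apart, 0.20 closed as far as they go (20 mm); 0.01 rad is 1.9 mm at the points
- rack: fixed wooden rack, 50 mm (x) by 104 mm (y), 34 mm high, with a slot along y, 84 x 12 mm, in which the dividers stand; their points hang about 29 mm below its top, so lift them 40 mm or more to clear it. Origin under its centre, on the table
- compass: bystander: black rubber hand compass, 80 mm across, 31 mm high, on the near left part of the board; leave alone
- pencil: bystander: yellow pencil, 178 mm long, 8 mm thick, on the near right part of the board; leave alone
- mug: bystander: blue mug, 82 mm across and high, to the right of the rack; leave alone
- torch: bystander: black torch, 128 mm long, right of the rack; leave alone
- knife: bystander: knife in a blue sheath, 290 mm long, on the wooden chopping board at the left; leave alone
- radio: bystander: black hand-held radio, 125 mm body with a 100 mm aerial, beyond the rack; leave alone
- winch_handle: bystander: aluminium winch handle, 250 mm long, 126 mm high at its grip, beyond the board; leave alone
- rule_knob (a point): centre of the rule's brass knob, 16 mm diameter, standing 6 to 22 mm above the board: another way to hold or push the rule
Mind the look-alikes: they are no part of the job. There is more than one size of the rack; the one meant has the size given above. Leave any green look-alike of the part that bears rule_mid alone.

How it is judged (in metres and radians):
On the way, in this order (a step that is already met when the one before it is completed fails the run):
1. the rule lies flush along the fiddle (x of each of rule_far_left, rule_far_right in the frame of fiddle above -0.0025 m), for 0.2 s.
2. the dividers are held clear of the rack (height (world z) of dividers_grip above 0.095 m and contact force between dividers and rack below 0.05 N and contact force between dividers and the fingers above 1 N), for 0.2 s.
At the end, for the whole second after the job is handed in: Rule flush with the fiddle (both ends within 2.5 mm); dividers still gripped, upright (0.2 rad) and still, points 32 mm apart within 2.5 mm, one point within 5 mm of each red mark seen from above, at most 6 mm over the rule's face and pressing on it with under 8 N (all of step 1 and distance between point_left and point_right between 0.0295 and 0.0345 m and ((horizontal distance between point_left and mark_left below 0.005 m and horizontal distance between point_right and mark_right below 0.005 m) or (horizontal distance between point_left and mark_right below 0.005 m and horizontal distance between point_right and mark_left below 0.005 m)) and z of each of point_left, point_right in the frame of mark_left below 0.006 m and angle between dividers_grip's own z axis and vertical below 0.2 rad and contact force between dividers and the fingers above 2 N and contact force between dividers and rule below 8 N and linear speed of dividers below 0.01 m/s and velocity of joint leg_left between -0.05 and 0.05 rad/s); the arm keeps its last pose, push and grip.
It fails at once if another thing on the table is pushed out of its place (more than 30 mm) (distance of any of compass, pencil, mug, torch, knife, radio, winch_handle from where it was at the start of the episode above 0.03 m).
It also fails if it takes over 51 s, if anything falls off the work surface, if the arm or the gripper's body presses on something with over 40 N, if the wrist force passes 120 N, or if a joint passes its speed limit or range.

## Working session

There is one attempt and no reset: what is moved stays moved. The work goes in short steps, Python scripts to look and compute and a tool call to move; the robot and the scene stay as the last step left them, time stands still between calls to the robot, and variables do not carry over. Pictures are saved under pics/ and viewed, about 8 in all and at most 12, crops included, and the job is handed in when it is done.

Besides the shell and the picture viewer there is one more tool, called as a command line: name --argument value ..., lists and objects as JSON in quotes. play_rows: Moves the arm, as the interface text tells. Its arguments: {"type":"object","properties":{"deltas":{"type":"array"},"force":{"type":"number"}},"required":["deltas"]}

```bash
mkdir -p pics
cat > h.py <<'E'
import numpy as np, cv2
from scipy.spatial.transform import Rotation as Ro
from bench import r, eyes
def save(n,f,crop=None,k=1):
    im=eyes.snapshot(n)[:,:,::-1]
    cv2.imwrite('pics/raw_'+f,im)
    if crop: a,b,c,d=crop; im=im[b:d,a:c]
    cv2.imwrite('pics/'+f,cv2.resize(im,None,fx=k,fy=k,interpolation=cv2.INTER_CUBIC))
def plane(n,u,v,z):
    c=eyes.get_calibration(n);K,R,t=[np.array(c[k],float) for k in('mtx','R','t')]
    d=R.T@np.linalg.solve(K,[u,v,1.]);o=-R.T@t.ravel()
    return o+d*(z-o[2])/d[2]
def proj(n,X):
    c=eyes.get_calibration(n);K,R,t=[np.array(c[k],float) for k in('mtx','R','t')]
    p=K@(R@np.array(X,float)+t.ravel());return p[:2]/p[2]
def wray(u,v,z):
    c=eyes.get_calibration('wrist');K=np.array(c['mtx']);T=np.array(c['T_tool_cam'])
    s=r.sense();Rw=rot(s['tcp_rot']);p=np.array(s['tool_pos'])
    x,y=u-K[0,2],v-K[1,2];rr=np.hypot(x,y);th=rr/K[0,0]
    d=np.array([np.sin(th)*x/rr,np.sin(th)*y/rr,np.cos(th)])
    o=p+Rw@T[:3,3];d=Rw@T[:3,:3]@d
    return o+d*(z-o[2])/d[2]
def rot(e): return Ro.from_euler('xyz',e,degrees=True).as_matrix()
E
python3 - <<'E'
from h import *
s=r.sense();print(s)
for n in('top','side'):save(n,n+'0.png',k=1.5); c=eyes.get_calibration(n);print(c)
print(eyes.get_calibration('wrist'))
E
```

```text
{'time': 0.0, 'joint_pos': array([ 5.98524888e+01,  7.51533737e+00,  8.53292787e+01, -1.30528476e-03,
        8.72603637e+01, -4.89162508e+00]), 'qd': array([ 0.03461783, -0.01475472, -0.11591336,  0.07580852,  0.14249074,
        0.03511968]), 'joint_efforts': array([ 7.02784764e-04, -5.69402289e+01, -5.00547945e+01, -3.10930436e-04,
        1.50271249e-02,  1.79793460e-05]), 'tool_pos': array([255.69733559, 542.18844002, 230.24203354]), 'tcp_rot': array([-1.79895291e+02, -7.65283478e-03,  1.54744171e+02]), 'ft_force': array([-0.36839624,  0.20691506, -0.03264735]), 'wrist_torque': array([ 0.03170843, -0.0346441 , -0.02413991]), 'finger_gap': 85.40407154333923}
{'mtx': array([[350.88667058,   0.        , 254.5953214 ],
       [  0.        , 350.88667058, 188.74831662],
       [  0.        ,   0.        ,   1.        ]]), 'R': array([[ 0.00968079, -0.99988233, -0.01189979],
       [-0.99328925, -0.00824401, -0.11536246],
       [ 0.11525079,  0.01293673, -0.99325218]]), 't': array([-9.57939572e-02,  5.04365045e+02,  1.32168638e+03])}
{'mtx': array([[430.52652735,   0.        , 257.37269095],
       [  0.        , 430.52652735, 198.32498884],
       [  0.        ,   0.        ,   1.        ]]), 'R': array([[ 0.86859913, -0.49519089, -0.01793132],
       [-0.27283902, -0.44774426, -0.85151861],
       [ 0.41363562,  0.74452069, -0.52401767]]), 't': array([-416.56846874,  208.41808748, 1218.82536235])}
{'mtx': array([[297.31863964,   0.        , 253.27908024],
       [  0.        , 297.31863964, 198.12060584],
       [  0.        ,   0.        ,   1.        ]]), 'T_tool_cam': array([[-1.97545727e-04, -9.48470115e-01, -3.16866535e-01,
         8.09114951e+01],
       [ 9.99999734e-01, -4.09863917e-04,  6.03402320e-04,
         5.92897975e-01],
       [-7.02181228e-04, -3.16866331e-01,  9.48469944e-01,
        -1.42304387e+02],
       [ 0.00000000e+00,  0.00000000e+00,  0.00000000e+00,
         1.00000000e+00]])}
```

View pics/top0.png

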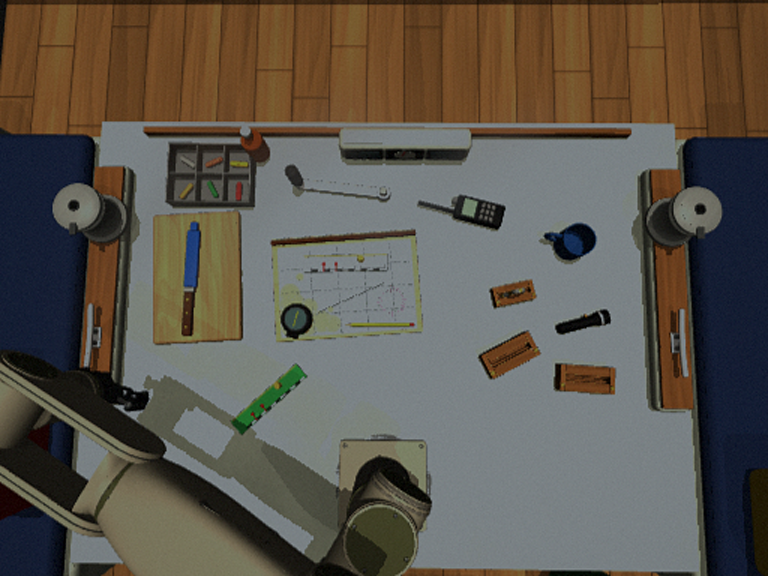

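View pics/side0.png

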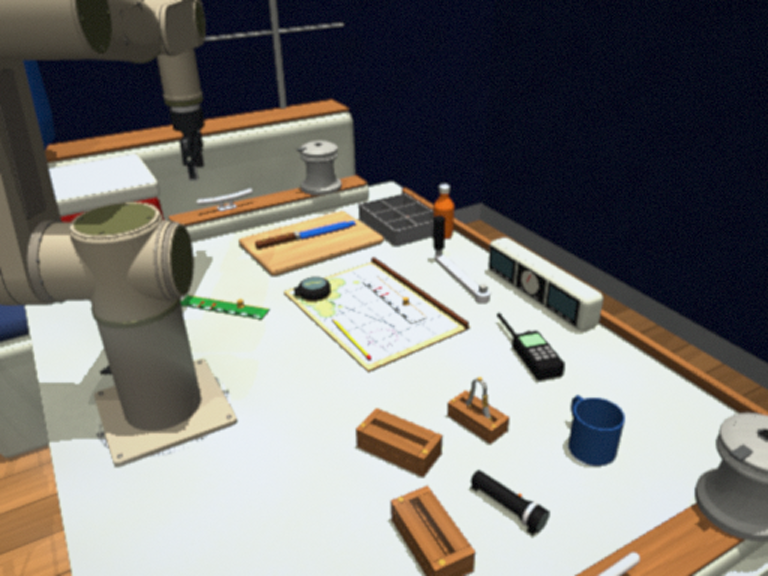

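The top view shows the rule around (345,262)/1.5 on the board. The rack holding the dividers is at (513,293)/1.5. Next I enlarge both in one picture.

Run:
```python
from h import *
im=cv2.imread('pics/raw_top0.png');s=cv2.imread('pics/raw_side0.png')
z=lambda i,a,b,w,h:cv2.resize(i[b:b+h,a:a+w],None,fx=7,fy=7,interpolation=cv2.INTER_CUBIC)
A=z(im,176,150,108,40);B=z(im,320,180,54,30);C=z(s,293,245,54,30)
print(A.shape,B.shape)
cv2.imwrite('pics/c1.png',np.vstack([A,np.hstack([B,C])]))
```

```text
(280, 756, 3) (210, 378, 3)
```

View pics/c1.png

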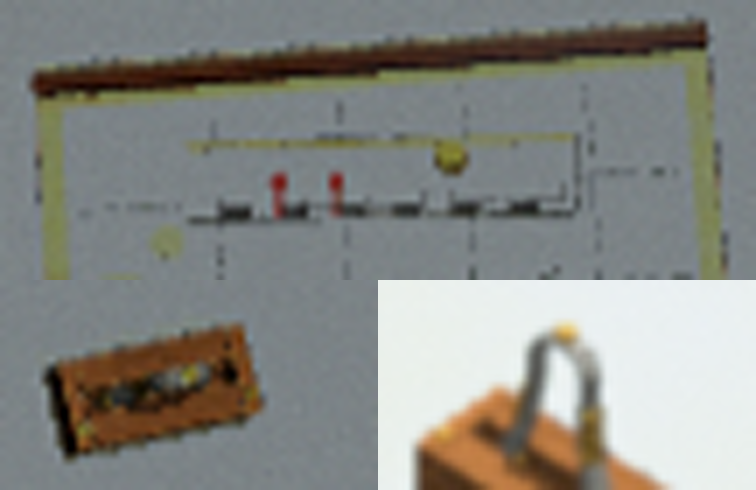

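The rule spans crop (188,146)–(577,210), and the red marks are at (279,~205) and (336,~205). The fiddle's near bottom edge runs (42,95)–(705,45). The rack-top corners are (52,368), (243,325), (262,405) and (70,458).

Run:
```python
from h import *
np.set_printoptions(precision=1,suppress=True)
P=lambda u,v,z,o=(176,150):plane('top',o[0]+u/7-.5+.07,o[1]+v/7-.5+.07,z)
for n,u,v,z in [('fidL bot',42,97,10),('fidR bot',705,50,10),('fid top far L',35,72,22),('far R',705,22,22),('rule fl',188,146,16),('fr',577,136,16),('nr',577,212,13),('nl',188,221,13),('mL',279,205,16),('mR',336,204,16),('knob',451,153,32)]:print(n,P(u,v,z))
o=(320,140)
for u,v in[(52,368),(243,325),(262,405),(70,458)]:print('rack',P(u,v,34,o))
print('crown',P(190,375,107,o))
```

```text
fidL bot [604.8 294.   10. ]
fidR bot [634.5 -79.6  10. ]
fid top far L [616.7 295.7  22. ]
far R [647.9 -79.   22. ]
rule fl [576.4 209.7  16. ]
fr [583.8  -8.   16. ]
nr [541.3  -8.3  13. ]
nl [534.5 209.1  13. ]
mL [543.5 158.   16. ]
mR [544.3 126.1  16. ]
knob [571.   61.5  32. ]
rack [ 493.  -272.5   34. ]
rack [ 517.5 -377.    34. ]
rack [ 473.7 -386.3   34. ]
rack [ 443.9 -281.6   34. ]
crown [ 482.1 -329.3  107. ]
```

play_rows --deltas '[[[0,0,0.01],[0,0,0.185],1],[[0,0,0.01],[0,0,0.185],1],[[0,0,0.01],[0,0,0.185],1],[[0,0,0.01],[0,0,0.185],1],[[0,0,0.01],[0,0,0.185],1],[[0,0,0.01],[0,0,0.185],1],[[0,0,0],[0,0,0.185],1],[[0,0,0],[0,0,0.185],1]]' --force 30

```text
time: 1.1
tool_pos: [254.1, 539.4, 163.4]
tcp_rot: [-179.9, 0.6, 68.6]
ft_force: [0.2, 0.9, -0.1]
finger_gap: 0.2
```

play_rows --deltas '[[[0,0,0],[0,0,0.185],1],[[0,0,0],[0,0,0.185],1],[[0,0,0],[0,0,0.185],1],[[0,0,0],[0,0,0.185],1],[[0,0,0],[0,0,0.185],1],[[0,0,0],[0,0,0.185],1]]'

```text
time: 1.85
tool_pos: [252.8, 537.1, 159.3]
tcp_rot: [179.2, 0.6, 4.1]
ft_force: [0.5, 0.4, -0.2]
finger_gap: 0.2
```

play_rows --deltas '[[[0.026,0.053,0],[0,0,0],1],[[0.026,0.053,0],[0,0,0],1],[[0.026,0.053,0],[0,0,0],1],[[0.026,0.053,0],[0,0,0],1],[[0.026,0.053,0],[0,0,0],1],[[0.026,0.053,0],[0,0,0],1],[[0.026,0.053,0],[0,0,0],1],[[0.026,0.053,0],[0,0,0],1]]'

```text
time: 2.85
tool_pos: [492.7, 118.9, 160.3]
tcp_rot: [179.1, 0.7, 4.3]
ft_force: [0.6, 1.1, -0.8]
finger_gap: -0.3
```

play_rows --deltas '[[[0.007,0.011,0.04],[0,0,0],1],[[0.006,0.01,0.04],[0,0,0],1],[[0,0,0.035],[0,0,0],1],[[0,0,0.018],[0,0,0],1],[[0,0,0],[0,0,0],1]]'

```text
time: 3.48
tool_pos: [507.5, 90.3, 23.2]
tcp_rot: [179.1, 0.7, 3.9]
ft_force: [0.8, 0.5, -0.0]
finger_gap: 0.0
```

play_rows --deltas '[[[0,-0.009,0.007],[0,0,0],1],[[0,0,0.003],[0,0,0],1],[[0,0,0],[0,0,0],1]]'

```text
time: 3.85
tool_pos: [508.2, 100.4, 14.6]
tcp_rot: [179.1, 0.6, 3.9]
ft_force: [-0.3, -0.4, -0.2]
finger_gap: -0.2
```

Run:
```python
from h import *
s=r.sense();print(s['tool_pos'],s['tcp_rot'],s['ft_force'])
save('wrist','w1.png',k=1.5)
```

```text
[508.154579   100.41454975  14.55346961] [179.06281613   0.56048096   3.89723803] [-0.25573868 -0.44599151 -0.15581681]
```

View pics/w1.png

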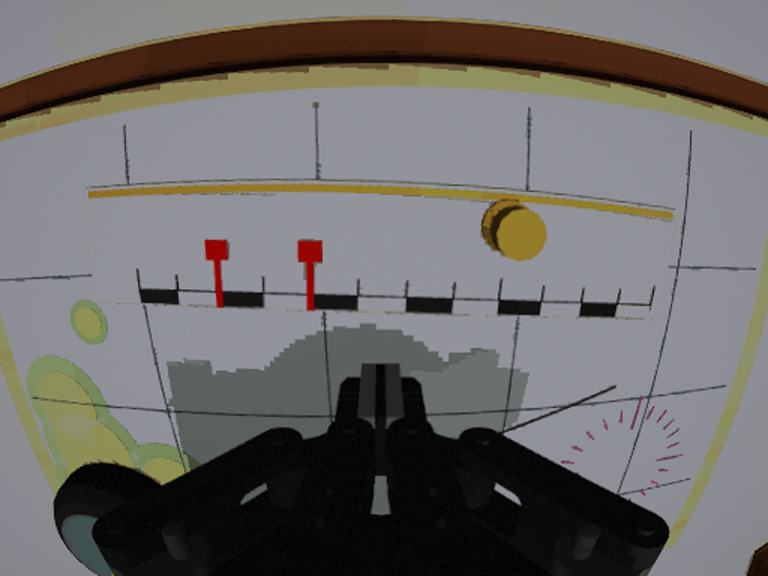

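The wrist view shows the fingers on the rule's middle (columns 90–672, fingers at 380), with clear space ahead. I push from here.

play_rows --deltas '[[[0.005,0,0.002],[0,0,0],1],[[0.007,0,0],[0,0,0],1],[[0.007,0,0],[0,0,0],1],[[0.007,0,0],[0,0,0],1],[[0.007,0,0],[0,0,0],1]]'

```text
time: 4.53
tool_pos: [543.8, 102.7, 13.4]
tcp_rot: [179.1, 0.5, 3.9]
ft_force: [-2.6, -0.6, 3.0]
finger_gap: 0.1
```

play_rows --deltas '[[[0.006,0,0.001],[0,0,0],1],[[0.006,0,0],[0,0,0],1],[[0.005,0,0],[0,0,0],1],[[0.003,0,0],[0,0,0],1]]'

```text
time: 5.03
tool_pos: [564.8, 103.9, 12.3]
tcp_rot: [179.0, 0.6, 3.9]
ft_force: [-3.1, -1.0, 2.0]
finger_gap: -0.1
```

play_rows --deltas '[[[0.003,0,0],[0,0,0],1],[[0.003,0,0],[0,0,0],1]]'

```text
time: 5.28
tool_pos: [565.0, 104.0, 10.9]
tcp_rot: [179.0, 1.4, 3.9]
ft_force: [-17.7, -0.8, 12.8]
finger_gap: 0.0
```

play_rows --deltas '[[[0.002,0,-0.001],[0,0,0],1],[[0.002,0,-0.001],[0,0,0],1],[[0.002,0,-0.001],[0,0,0],1]]'

```text
time: 5.65
tool_pos: [564.8, 104.0, 11.1]
tcp_rot: [179.0, 2.2, 3.9]
ft_force: [-8.2, -1.7, 4.5]
finger_gap: 0.1
```

Run:
```python
from h import *
s=r.sense();print(s['tool_pos'],s['tcp_rot'],s['ft_force'])
save('wrist','w2.png',k=1.5)
```

```text
[564.79253908 104.00048374  11.11245573] [178.99900239   2.19903321   3.90387033] [-8.24658576 -1.67035458  4.51895459]
```

View pics/w2.png

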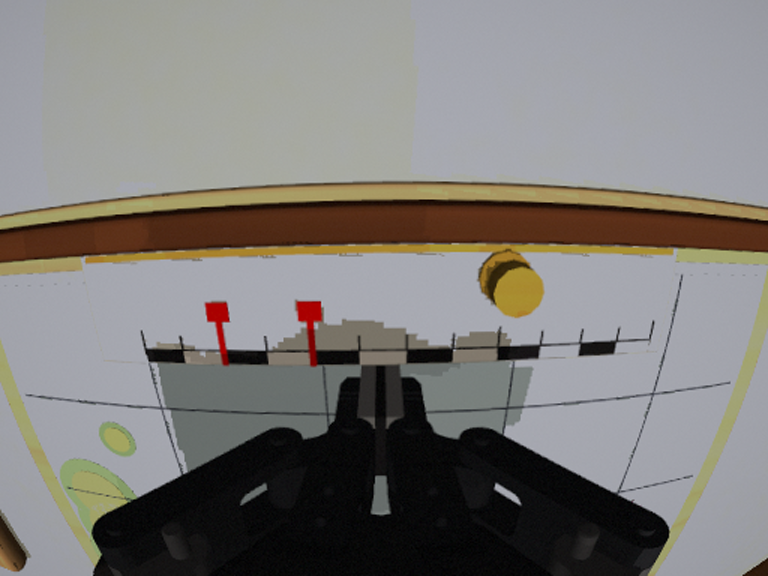

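Run:
```python
from h import *
np.set_printoptions(precision=1,suppress=True)
for n,u,v in[('near edge markL',226,364),('near edge markR',314,364),('sqL bottom',222,321),('sqR bottom',311,321),('fl',86,261),('fr',672,250)]:print(n,wray(u/1.5,v/1.5,16))
print('fid far bot?',wray(82/1.5,262/1.5,10))
save('top','top2.png')
im=cv2.imread('pics/raw_top2.png')
hsv=cv2.cvtColor(im,cv2.COLOR_BGR2HSV)
m=(((hsv[...,0]<6)|(hsv[...,0]>174))&(hsv[...,1]>140)&(hsv[...,2]>50)).astype('u1')
n,_,st,c=cv2.connectedComponentsWithStats(m)
for i in range(1,n):
  if st[i,4]>2:print(st[i],c[i],plane('top',*c[i],16))
```

```text
near edge markL [572.8 160.   16. ]
near edge markR [575.6 128.   16. ]
sqL bottom [589.6 160.1  16. ]
sqR bottom [591.8 129.1  16. ]
fl [608.9 213.8  16. ]
fr [626.7   1.3  16. ]
fid far bot? [606.5 220.4  10. ]
[157 122   4  12  39] [158.8 127.6] [747.9 388.5  16. ]
[174 270   2   2   3] [174.7 270.3] [191.6 305.   16. ]
```

The rule lies flush at both ends: its orange far-edge line follows the fiddle from column 86 to column 672. Marks come out at about L (581.8,160.7) and R (584.6,128.7). Now I retreat and go to the rack.

play_rows --deltas '[[[-0.02,0,0],[0,-0.03,0],1],[[0,0,-0.05],[0,0,0],1],[[0,0,-0.05],[0,0,0],1],[[0,0.02,-0.05],[0,0,0],0.5],[[-0.01,0.055,-0.01],[0,0,0],0],[[-0.01,0.055,0],[0,0,0],0],[[-0.012,0.058,0],[0,0,0],0],[[-0.012,0.058,0],[0,0,0],0]]'

```text
time: 6.75
tool_pos: [525.0, -144.6, 184.4]
tcp_rot: [179.0, 4.2, 4.4]
ft_force: [0.9, -0.7, 1.3]
finger_gap: 85.1
```

play_rows --deltas '[[[-0.012,0.058,0],[0,0,0],0],[[-0.012,0.058,0],[0,0,0],0],[[0,0.03,0],[0,0,-0.18],0],[[0,0,0],[0,0,0],0]]'

```text
time: 7.25
tool_pos: [508.5, -299.8, 189.5]
tcp_rot: [179.8, 4.3, 14.6]
ft_force: [0.1, 0.2, -0.6]
finger_gap: 85.4
```

play_rows --deltas '[[[-0.02,0.021,0],[0,0.074,0],0],[[0,0,0],[0,0,0],0]]'

```text
time: 7.5
tool_pos: [494.2, -323.6, 190.6]
tcp_rot: [179.9, -0.1, 14.4]
ft_force: [1.4, 1.1, 0.3]
finger_gap: 85.9
```

Run:
```python
from h import *
s=r.sense();print(s['tool_pos'],s['tcp_rot'],s['ft_force'])
save('wrist','w3.png',k=1.5)
```

```text
[ 494.16597586 -323.6000262   190.62238359] [ 1.79876045e+02 -5.56846091e-02  1.43961970e+01] [1.38064561 1.06096947 0.25714574]
```

View pics/w3.png

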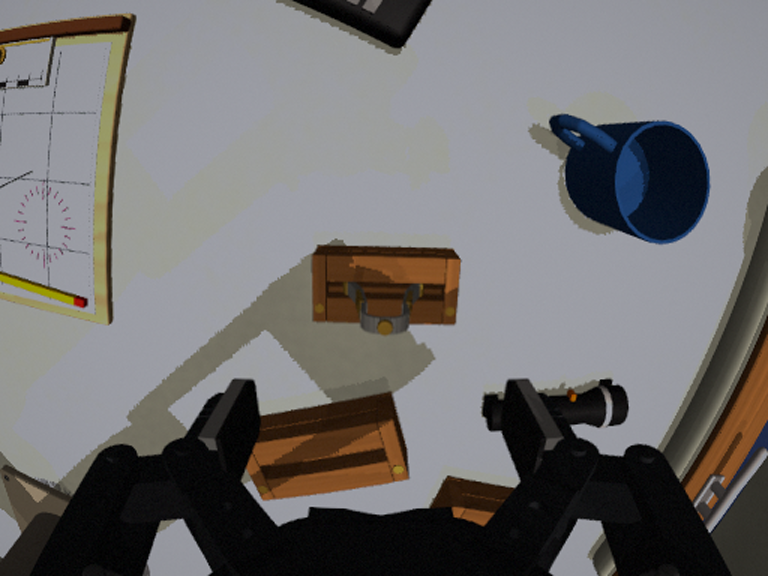

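The rack appears square to the tool. The crown is at (386,327), the plates near (354,291) and (416,291), and the rack's near top corners at (314,321) and (456,323).

Run:
```python
from h import *
np.set_printoptions(precision=1,suppress=True)
s=r.sense();R=rot(s['tcp_rot']);p=np.array(s['tool_pos'])
for n,u,v,z in[('crown',386,327,104),('pl L',353,290,65),('pl R',417,290,65),('rk nl',314,321,34),('rk nr',456,323,34),('rk far',315,256,34),('rk farR',460,258,34),('slot L',328,290,34),('slotR',445,292,34)]:
  X=wray(u/1.5,v/1.5,z);print(n,X,'tool',R.T@(X-p))
```

```text
crown [ 484.7 -328.3  104. ] tool [-11.4   3.1  86.4]
pl L [ 488.6 -306.3   65. ] tool [ -2.2 -17.2 125.4]
pl R [ 498.6 -345.4   65. ] tool [ -2.2  23.1 125.5]
rk nl [ 448.7 -284.9   34. ] tool [-35.4 -48.  156.4]
rk nr [ 472.9 -385.1   34. ] tool [-37.1  55.1 156.5]
rk far [ 496.1 -275.6   34. ] tool [ 12.8 -45.1 156.4]
rk farR [ 519.9 -373.3   34. ] tool [ 11.4  55.4 156.5]
slot L [ 474.3 -289.8   34. ] tool [-11.9 -36.9 156.4]
slotR [ 493.5 -370.2   34. ] tool [-13.4  45.8 156.5]
```

play_rows --deltas '[[[-0.012,0.004,0.01],[0,0,0.015],0],[[0,0,0.03],[0,0,0],0],[[0,0,0.04],[0,0,0],0],[[0,0,0.03],[0,0,0],0],[[0,0,0],[0,0,0],0]]'

```text
time: 8.18
tool_pos: [483.4, -324.2, 75.1]
tcp_rot: [-179.9, 0.2, 13.6]
ft_force: [-0.6, 0.4, 0.9]
finger_gap: 85.3
```

play_rows --deltas '[[[-0.001,0.005,0.012],[0,0,0],0],[[0,0,0.012],[0,0,0],0],[[0,0,0],[0,0,0],0]]'

```text
time: 8.55
tool_pos: [485.0, -330.1, 52.1]
tcp_rot: [179.9, 0.1, 13.6]
ft_force: [-1.1, -0.0, 0.3]
finger_gap: 85.1
```

Run:
```python
from h import *
s=r.sense();print(s['tool_pos'],s['tcp_rot'],s['ft_force'])
save('wrist','w4.png',k=1.5)
```

```text
[ 484.99853448 -330.07470664   52.10340204] [1.79927951e+02 7.35068081e-02 1.35648402e+01] [-1.14856312 -0.00910485  0.32892626]
```

View pics/w4.png

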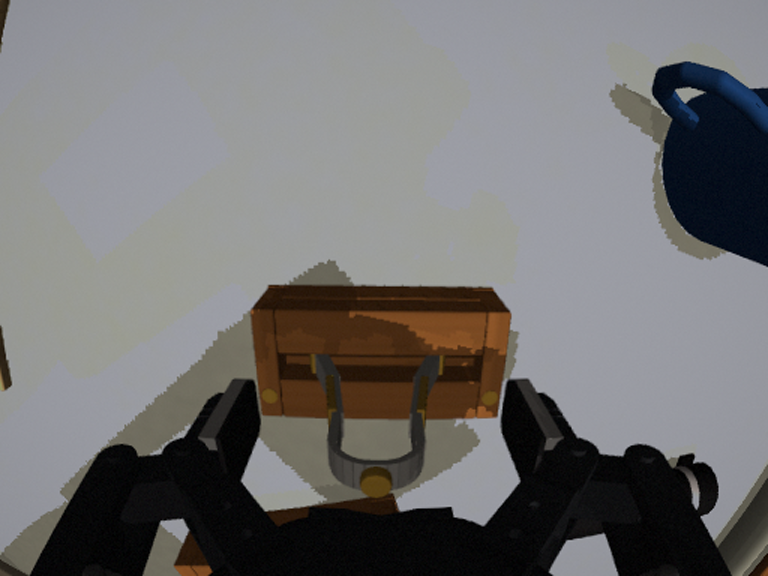

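The dividers are centred between the fingers, spanning columns 313–441 with the fingers at 250 and 512. I descend and pinch.

play_rows --deltas '[[[0,-0.001,0.006],[0,0,0],0],[[0,0,0.004],[0,0,0],0],[[0,0,0],[0,0,0],0.5],[[0,0,0],[0,0,0],0.6],[[0,0,0],[0,0,0],0.66],[[0,0,0],[0,0,0],0.66]]' --force 40

```text
time: 9.35
tool_pos: [487.1, -331.0, 45.5]
tcp_rot: [179.6, -0.2, 13.6]
ft_force: [0.4, 0.0, 1.4]
finger_gap: 29.0
```

play_rows --deltas '[[[0,0,0],[0,0,0],0.7],[[0,0,0],[0,0,0],0.715],[[0,0,0],[0,0,0],0.715],[[0,0,-0.01],[0,0,0],0.715],[[0,0,-0.02],[0,0,0],0.715],[[0,0,-0.025],[0,0,0],0.715],[[0,0,-0.02],[0,0,0],0.715],[[0,0,0],[0,0,0],0.715]]'

```text
time: 10.35
tool_pos: [487.1, -330.7, 127.0]
tcp_rot: [179.6, -0.2, 13.6]
ft_force: [0.5, 0.5, -0.9]
finger_gap: 24.7
```

play_rows --deltas '[[[0,0,-0.015],[0,0,0],0.715],[[0,0,-0.01],[0,0,0],0.715],[[0,0,0],[0,0,0],0.715]]'

```text
time: 10.72
tool_pos: [486.6, -330.3, 153.2]
tcp_rot: [179.6, -0.2, 13.6]
ft_force: [-0.3, 0.2, -0.8]
finger_gap: 24.7
```

Run:
```python
from h import *
s=r.sense();print(s['tool_pos'],s['tcp_rot'],s['ft_force'],s['finger_gap'])
save('wrist','w5.png',k=1.5)
```

```text
[ 486.57217374 -330.26937314  153.21156334] [ 1.79608154e+02 -1.78279378e-01  1.35547360e+01] [-0.26865894  0.22062042 -0.78305354] 24.675199626148824
```

View pics/w5.png

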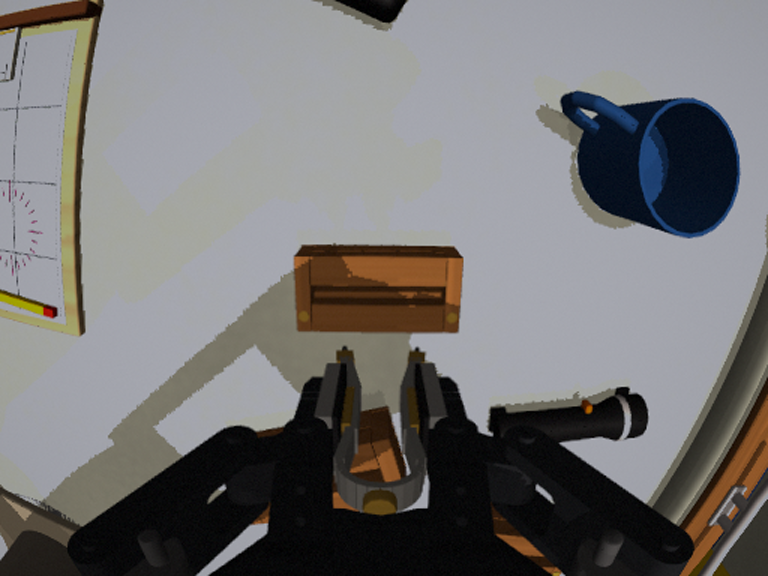

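Dividers held and clear of the rack, tips visible at (345,349) and (417,349). I measure the tips in the tool frame from an enlarged crop.

Run:
```python
from h import *
np.set_printoptions(precision=1,suppress=True)
s=r.sense();R=rot(s['tcp_rot']);p=np.array(s['tool_pos'])
def tl(u,v,zt):
  return R.T@(wray(u,v,p[2]-zt)-p)
for zt in(38,43,48):print(zt,tl(345.5/1.5,347/1.5,zt),tl(417/1.5,347/1.5,zt))
im=cv2.imread('pics/raw_w5.png')
cv2.imwrite('pics/c5.png',cv2.resize(im[220:295,215:295],None,fx=8,fy=8,interpolation=cv2.INTER_CUBIC))
```

```text
38 [ -1.3 -15.6  37.9] [-1.4 16.3 38.1]
43 [ -3.6 -16.   42.9] [-3.7 16.7 43.1]
48 [ -5.9 -16.4  47.9] [-6.  17.2 48.1]
```

View pics/c5.png

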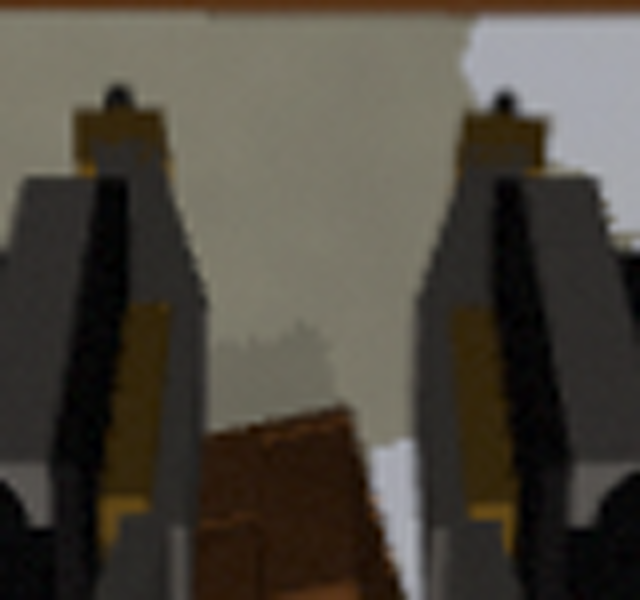

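Tips are about 33 mm apart, at tool (-3.6, +0.35, +43). I travel to the marks while squeezing slightly more.

play_rows --deltas '[[[0.01,-0.02,0],[0,0,0],0.722],[[0.018,-0.038,0],[0,0,0],0.722],[[0.022,-0.046,0],[0,0,0],0.722],[[0.022,-0.046,0],[0,0,0],0.722],[[0.022,-0.046,0],[0,0,0],0.722],[[0.022,-0.046,0],[0,0,0],0.722],[[0.022,-0.046,0],[0,0,0],0.722],[[0.022,-0.046,0],[0,0,0],0.722]]'

```text
time: 11.78
tool_pos: [561.5, 48.0, 145.7]
tcp_rot: [180.0, 0.2, 13.3]
ft_force: [0.8, 0.7, -1.0]
finger_gap: 23.7
```

play_rows --deltas '[[[0.018,-0.038,0],[0,0,0],0.722],[[0.01,-0.022,0],[0,0,0],0.722],[[0,0,0],[0,0,0.15],0.722],[[0,0,0],[0,0,0],0.722]]'

```text
time: 12.28
tool_pos: [570.9, 124.0, 142.2]
tcp_rot: [-179.9, 0.5, 5.1]
ft_force: [-1.0, 0.2, -0.9]
finger_gap: 23.7
```

play_rows --deltas '[[[0.009,-0.01,0.01],[0,0,0],0.718],[[0.0085,-0.01,0.018],[0,0,0],0.718],[[0,0,0.018],[0,0,0],0.718],[[0,0,0.01],[0,0,0],0.718],[[0,0,0],[0,0,0],0.718]]'

```text
time: 12.9
tool_pos: [585.2, 146.6, 80.7]
tcp_rot: [-179.9, 0.7, 5.5]
ft_force: [0.0, -0.0, -0.2]
finger_gap: 24.2
```

Run:
```python
from h import *
s=r.sense();print(s['tool_pos'],s['tcp_rot'],s['ft_force'],s['finger_gap'])
save('wrist','w6.png',(150,160,350,310),4)
```

```text
[585.20146648 146.58521529  80.72139716] [-179.91426353    0.70416673    5.5119442 ] [ 0.01293571 -0.02753538 -0.18271069] 24.226443905534342
```

View pics/w6.png

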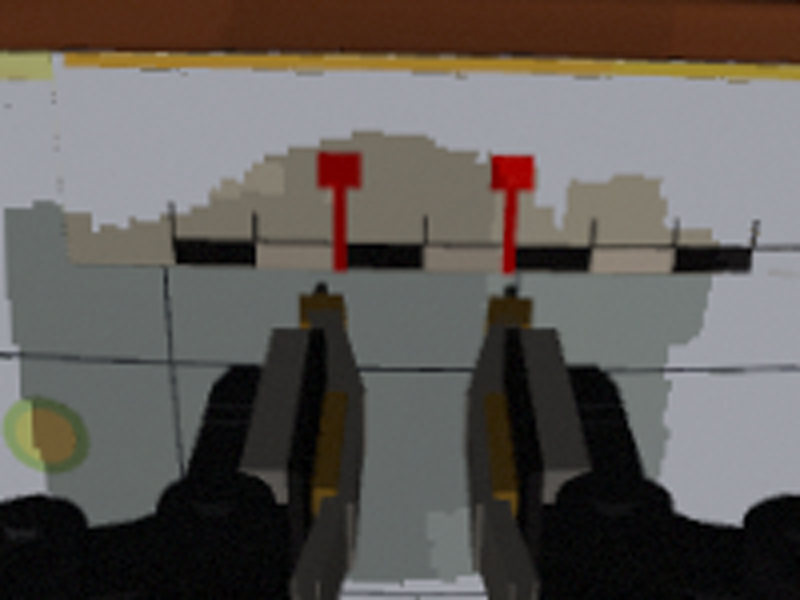

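Tips are at crop (321,287) and (511,287). The marks meet the near edge at (341,271) and (509,272), and the rule is still flush.

```bash
cat > m.py <<'E'
from h import *
np.set_printoptions(precision=1,suppress=True)
def run(ml,mr,tl,tr,o=(150,160),k=4,zt=43):
  s=r.sense();R=rot(s['tcp_rot']);p=np.array(s['tool_pos'])
  f=lambda q:(o[0]+q[0]/k-.4,o[1]+q[1]/k-.4)
  L,Rr=[wray(*f(q),16) for q in(ml,mr)]
  d=(L-Rr)[:2];d/=np.linalg.norm(d);n=np.array([d[1],-d[0],0])
  print('yaw rule',np.degrees(np.arctan2(-d[0],d[1])),'tool',s['tcp_rot'][2],'markdist',np.linalg.norm(L-Rr))
  ML,MR=[R.T@(X+9*n-p) for X in(L,Rr)]
  for z in(zt-4,zt,zt+4):
    A,B=[R.T@(wray(*f(q),p[2]-z)-p) for q in(tl,tr)]
    print(z,'tips',A,B,'sep',np.linalg.norm(A-B),'move L',(ML-A)[:2],'R',(MR-B)[:2])
  print('marks',ML,MR)
E
python3 -c "
from m import *
run((341,271),(509,272),(321,286),(511,286))"
```

```text
yaw rule 5.126781736678802 tool 5.505073579014634 markdist 32.141928343954206
39 tips [ -1.7 -16.1  39. ] [-1.7 15.8 39. ] sep 31.897966731995766 move L [-0.   1.7] R [-0.2  1.9]
43 tips [ -3.5 -16.5  43.1] [-3.5 16.1 43. ] sep 32.60539821382646 move L [1.9 2. ] R [1.6 1.6]
47 tips [ -5.4 -16.8  47.1] [-5.4 16.5 47. ] sep 33.31282969565717 move L [3.7 2.4] R [3.5 1.2]
marks [ -1.7 -14.4  65.4] [-1.9 17.7 65.3]
```

play_rows --deltas '[[[0.002,0.002,0.006],[0,0,0],0.718],[[0,0,0.005],[0,0,0],0.718],[[0,0,0],[0,0,0],0.718]]'

```text
time: 13.32
tool_pos: [588.9, 144.3, 71.4]
tcp_rot: [-179.9, 0.5, 5.5]
ft_force: [0.2, -0.6, -0.7]
finger_gap: 24.0
```

Run:
```python
from h import *
s=r.sense();print(s['tool_pos'],s['tcp_rot'],s['ft_force'],s['finger_gap'])
save('wrist','w7.png',(170,190,310,290),5)
```

```text
[588.90221619 144.29082495  71.37339852] [-179.90444005    0.49499496    5.47534113] [ 0.22732977 -0.63903379 -0.73973889] 23.978486714870403
```

View pics/w7.png

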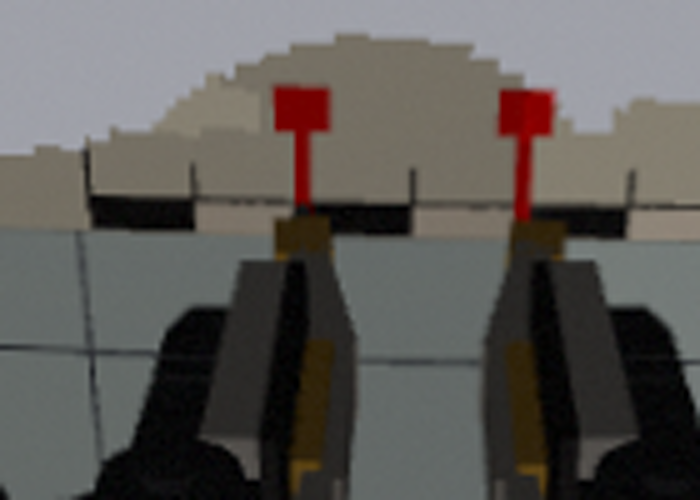

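The tips are at crop (302,207) and (537,210), with the marks' near-edge ends at (301,234) and (521,236).

```bash
python3 -c "
from m import *
run((302,232),(521,236),(302,206),(537,209),(170,190),5)"
```

```text
yaw rule 4.368339273585603 tool 5.4728107272125 markdist 32.37237877074517
39 tips [ -1.5 -16.   39. ] [-1.9 15.6 39. ] sep 31.562175827360324 move L [-2.9 -1.4] R [-3.1 -0.6]
43 tips [ -3.3 -16.4  43.1] [-3.7 15.9 43. ] sep 32.26111290026171 move L [-1.1 -1.1] R [-1.3 -0.9]
47 tips [ -5.1 -16.7  47.1] [-5.6 16.3 47. ] sep 32.960049973163045 move L [ 0.8 -0.7] R [ 0.6 -1.3]
marks [ -4.4 -17.4  55.7] [-5.  15.  55.7]
```

play_rows --deltas '[[[-0.001,-0.001,0.004],[0,0,0],0.718],[[0,0,0.003],[0,0,0],0.718],[[0,0,0],[0,0,0],0.718],[[0,0,0],[0,0,0],0.718]]'

```text
time: 13.88
tool_pos: [588.1, 145.5, 64.7]
tcp_rot: [-179.9, 0.4, 5.5]
ft_force: [0.8, -0.0, -0.4]
finger_gap: 24.1
```

Run:
```python
from h import *
s=r.sense();print(s['tool_pos'],s['tcp_rot'],s['ft_force'],s['finger_gap'])
save('wrist','w8.png',(170,180,310,290),5)
```

```text
[588.11724047 145.48118053  64.69741779] [-179.89981988    0.42580846    5.48939496] [ 0.78407815 -0.03303936 -0.4198271 ] 24.084267049210695
```

View pics/w8.png

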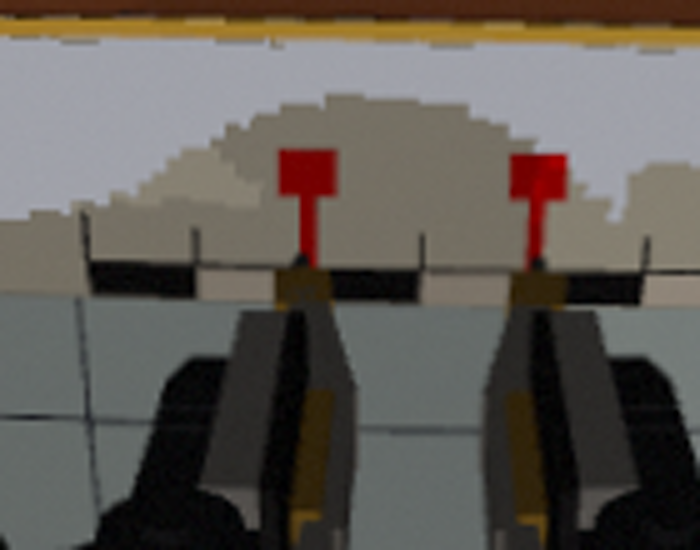

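The tips at (302,257) and (537,260) sit almost on the red lines, whose near-edge ends are at (309,297) and (533,304).

```bash
python3 -c "
from m import *
run((309,297),(533,303),(302,256),(537,259),(170,180),5)"
```

```text
yaw rule 3.7972890455541415 tool 5.488817139372409 markdist 32.11142547466737
39 tips [ -1.5 -16.   39. ] [-1.9 15.6 39. ] sep 31.561827490455286 move L [-2.   0.2] R [-2.5  0.8]
43 tips [ -3.3 -16.4  43.1] [-3.7 15.9 43. ] sep 32.26052509902125 move L [-0.1  0.6] R [-0.6  0.4]
47 tips [ -5.1 -16.7  47.1] [-5.6 16.3 47. ] sep 32.95922270758723 move L [1.7 0.9] R [1.2 0.1]
marks [ -3.4 -15.8  48.8] [-4.4 16.3 48.7]
```

play_rows --deltas '[[[0,0.0005,0.0015],[0,0,0],0.718],[[0,0,0.0015],[0,0,0],0.718],[[0,0,0],[0,0,0],0.718]]'

```text
time: 14.3
tool_pos: [588.2, 144.9, 61.6]
tcp_rot: [-179.9, 0.4, 5.5]
ft_force: [-0.4, -0.7, -0.9]
finger_gap: 23.9
```

play_rows --deltas '[[[0,0,0.001],[0,0,0],0.718],[[0,0,0],[0,0,0],0.718]]'

```text
time: 14.55
tool_pos: [588.2, 144.9, 60.6]
tcp_rot: [-179.9, 0.4, 5.5]
ft_force: [-0.1, -0.1, -0.8]
finger_gap: 24.1
```

play_rows --deltas '[[[0,0,0.001],[0,0,0],0.718],[[0,0,0],[0,0,0],0.718]]'

```text
time: 14.8
tool_pos: [588.3, 144.9, 59.6]
tcp_rot: [-179.9, 0.4, 5.5]
ft_force: [-0.0, -1.1, -1.0]
finger_gap: 24.2
```

play_rows --deltas '[[[0,0,0.0008],[0,0,0],0.718],[[0,0,0],[0,0,0],0.718]]'

```text
time: 15.05
tool_pos: [588.3, 144.9, 58.7]
tcp_rot: [-179.9, 0.4, 5.5]
ft_force: [-0.5, 0.7, -0.8]
finger_gap: 24.1
```

Run:
```python
from h import *
s=r.sense();print(s['tool_pos'],s['tcp_rot'],s['ft_force'],s['finger_gap'])
save('wrist','w9.png',(170,180,310,290),5)
```

```text
[588.25982708 144.90526779  58.67558603] [-179.90007455    0.41044928    5.485017  ] [-0.45796482  0.66001759 -0.7815096 ] 24.11892510921617
```

No more pictures can be viewed, so I find contact by force in small steps.

play_rows --deltas '[[[0,0,0.0007],[0,0,0],0.718],[[0,0,0],[0,0,0],0.718]]'

```text
time: 15.35
tool_pos: [588.3, 144.9, 58.0]
tcp_rot: [-179.9, 0.4, 5.5]
ft_force: [-0.1, 0.9, -0.5]
finger_gap: 24.1
```

play_rows --deltas '[[[0,0,0.0007],[0,0,0],0.718],[[0,0,0],[0,0,0],0.718]]'

```text
time: 15.6
tool_pos: [588.4, 145.0, 57.4]
tcp_rot: [-179.9, 0.4, 5.5]
ft_force: [0.0, 0.3, -0.9]
finger_gap: 24.6
```

play_rows --deltas '[[[-0.001,0,0.0006],[0,0,0],0.718],[[0,0,0],[0,0,0],0.718]]'

```text
time: 15.85
tool_pos: [587.8, 144.9, 57.2]
tcp_rot: [-179.9, 0.3, 5.5]
ft_force: [0.6, -0.3, 0.0]
finger_gap: 24.1
```

play_rows --deltas '[[[0,0,0.0006],[0,0,0],0.718],[[0,0,0],[0,0,0],0.718]]'

```text
time: 16.1
tool_pos: [588.1, 145.0, 57.1]
tcp_rot: [-179.9, 0.3, 5.5]
ft_force: [-0.7, -0.3, 1.5]
finger_gap: 23.8
```

Run:
```python
from h import *
s=r.sense();print(s['tool_pos'],s['ft_force'],s['finger_gap'])
save('wrist','w10.png')
# print red map + dark map around the tips, coarse
im=cv2.imread('pics/raw_w10.png').astype(int)
for y in range(212,250):
  print(y,''.join('R' if im[y,x,2]>im[y,x,1]+70 else '#' if im[y,x].sum()<150 else 'o' if im[y,x,2]>im[y,x,0]+40 else '.' for x in range(220,286)))
```

```text
[588.05690985 144.95641825  57.05158819] [-0.70139714 -0.32585198  1.5228543 ] 23.84191959539028
212 ..................................................................
213 ..................................................................
214 ....RRRRRRRRRRoo..................................................
215 ....RRRRRRRRRRRR....................................RRRRRRRRRRRR..
216 ....RRRRRRRRRRRR....................................RRRRRRRRRRRR..
217 ....RRRRRRRRRRRR....................................RRRRRRRRRRRR..
218 ....RRRRRRRRRRRR....................................RRRRRRRRRRRR..
219 ....RRRRRRRRRRRR....................................RRRRRRRRRRRR..
220 ....RRRRRRRRRRRR....................................RRRRRRRRRRRo..
221 ....RRRRRRRRRRRR....................................RRRRRRRRRRRo..
222 ....RRRRRRRRRRRR....................................RRRRRRRRRRRo..
223 ....ooooRRRRoooo....................................RRRRRRRRRRRo..
224 ........RRRR........................................ooooRRRooooo..
225 ........RRRo............................................RRRo......
226 .....
[... 994 characters left out ...]
############################...................##############
241 .....oo##########################...................#########o####
242 .....############################...................##############
243 #################################...................##############
244 #################################...................##############
245 ##################...###########...................###############
246 #################..................................###############
247 ##################.................................###############
248 ##################................................################
249 ##################................................################
```

Contact came at TCP z≈57.2, and the tips lie on both red lines laterally. I check where along the line they are, using rule-fixed rows at z=16.

Run:
```python
from h import *
np.set_printoptions(precision=1,suppress=True)
s=r.sense();R=rot(s['tcp_rot']);p=np.array(s['tool_pos'])
im=cv2.imread('pics/raw_w10.png').astype(int)
for x in (240,253,262): print(x,[(y,*im[y,x]) for y in range(236,256,1)][::1] if x==262 else '')
# rule far edge (orange) rows and tips
for x in(229,277):
  c=im[:215,x]; print(x,[y for y in range(150,215) if c[y,2]>c[y,0]+50 and c[y,2]<190][:40])
f=lambda u,v:(R.T@(wray(u,v,16)-p))[:2]
print('sqtop',f(229.5,213.7),f(277.5,214.5),'sqbot',f(229.5,222.8),f(277.5,223.4),'tip',f(229.5,230),f(277,230.5))
```

```text
240 
253 
262 [(236, np.int64(99), np.int64(111), np.int64(117)), (237, np.int64(98), np.int64(111), np.int64(116)), (238, np.int64(65), np.int64(73), np.int64(77)), (239, np.int64(68), np.int64(75), np.int64(80)), (240, np.int64(97), np.int64(108), np.int64(116)), (241, np.int64(102), np.int64(115), np.int64(122)), (242, np.int64(104), np.int64(115), np.int64(124)), (243, np.int64(104), np.int64(115), np.int64(124)), (244, np.int64(103), np.int64(115), np.int64(124)), (245, np.int64(104), np.int64(116), np.int64(123)), (246, np.int64(97), np.int64(103), np.int64(101)), (247, np.int64(104), np.int64(107), np.int64(101)), (248, np.int64(105), np.int64(107), np.int64(101)), (249, np.int64(105), np.int64(108), np.int64(102)), (250, np.int64(106), np.int64(107), np.int64(101)), (251, np.int64(105), np.int64(107), np.int64(101)), (252, np.int64(106), np.int64(108), np.int64(102)), (253, np.int64(104), np.int64(107), np.int64(101)), (254, np.int64(105), np.int64(107), np.int64(101)), (255, np.int64(106), np.int64(108), np.int64(102))]
229 [158, 159, 160, 161, 162, 163, 164, 171, 172, 173, 174, 175, 176, 177, 178, 179, 180, 181, 182, 183, 184, 185, 187, 188, 189, 190, 214]
277 [158, 159, 160, 161, 162, 163, 164, 165, 171, 172, 173, 174, 175, 176, 177, 178, 179, 180, 181, 182, 183, 184, 185, 188, 189, 190, 191]
sqtop [ 10.1 -16.2] [ 9.6 15.7] sqbot [  3.5 -16.3] [ 3.1 15.9] tip [ -1.8 -16.5] [-2.2 15.7]
```

The tips are about 11 mm in from the near edge, and the target is 9. I lift about 1.5 mm and shift 2 mm back.

play_rows --deltas '[[[0,0,-0.002],[0,0,0],0.718],[[-0.002,0,0],[0,0,0],0.718],[[0,0,0],[0,0,0],0.718]]'

```text
time: 16.52
tool_pos: [585.3, 144.7, 58.4]
tcp_rot: [-179.9, 0.4, 5.5]
ft_force: [-1.1, 0.9, -0.2]
finger_gap: 24.3
```

```bash
cat > chk.py <<'E'
from h import *
np.set_printoptions(precision=2,suppress=True)
s=r.sense();print(s['time'],s['tool_pos'],s['tcp_rot'],s['ft_force'],s['finger_gap'],np.abs(s['qd']).max())
save('wrist','w11.png')
im=cv2.imread('pics/raw_w11.png').astype(int)
print('edge262',[int(im[y,262,2]-im[y,262,0]) for y in range(236,256)])
for y in range(216,244):
  print(y,''.join('R' if im[y,x,2]>im[y,x,1]+70 else '#' if im[y,x].sum()<150 else 'o' if im[y,x,2]>im[y,x,0]+40 else '.' for x in range(220,286)))
R=rot(s['tcp_rot']);p=np.array(s['tool_pos'])
f=lambda u,v,z=16:(R.T@(wray(u,v,z)-p))[:2]
for row in (220,225,230,240,245,250):print(row,f(262,row),f(229.5,row),f(277,row),'z17.5',f(229.5,row,17.5))
E
python3 chk.py
```

```text
16.525 [585.29 144.66  58.41] [-179.9     0.38    5.49] [-1.14  0.88 -0.16] 24.34112525143213 0.17852862714146683
edge262 [18, 19, 20, 19, 18, 10, -2, -3, -5, -4, -5, -3, -3, -4, -3, -4, -4, -4, -4, -2]
216 ....RRRRRRRRRRRo....................................RRRRRRRRRRRo..
217 ....RRRRRRRRRRRo....................................RRRRRRRRRRRo..
218 ....RRRRRRRRRRRo....................................RRRRRRRRRRRo..
219 .......oRRRRoooo....................................ooooRRRRRRRo..
220 ........RRRo...........................................oRRRoooo...
221 ........RRRo............................................RRRo......
222 ........RRRo............................................RRRo......
223 ........RRRR...........................................oRRRo......
224 ........RRRR...........................................oRRRo......
225 ........RRRR...........................................oRRRo......
226 ........RRRR...........................................oRRo.......
227 ........RRRR...........................................oRRo.......
228 ........RRRR.............................
[... 812 characters left out ...]
....o###########################...................##############
241 .....oo#########....................................#########oo...
242 #...############....................................##############
243 ################....................................##############
220 [5.17 5.5 ] [  5.13 -16.4 ] [ 5.15 15.61] z17.5 [  5.75 -16.27]
225 [1.49 5.53] [  1.44 -16.51] [ 1.46 15.72] z17.5 [  2.09 -16.38]
230 [-2.25  5.58] [ -2.31 -16.63] [-2.28 15.84] z17.5 [ -1.62 -16.49]
240 [-9.9   5.66] [ -9.98 -16.87] [-9.95 16.08] z17.5 [ -9.23 -16.74]
245 [-13.83   5.71] [-13.91 -17.  ] [-13.89  16.21] z17.5 [-13.13 -16.87]
250 [-17.82   5.76] [-17.92 -17.14] [-17.89  16.34] z17.5 [-17.1 -17. ]
```

Near edge at -11.1, tips at about -1.8, so the tips are about 9.3 mm in. They are on the lines laterally, about 32 mm apart and 1–1.5 mm above the face. I hand in.

```bash
python3 -c "
from bench import r
print(r.hand_in()); s=r.sense(); print(s['time'],s['tool_pos'],s['ft_force'],s['finger_gap'])"
```

```text
the job is handed in; nothing more can be done
None
the job is handed in; nothing more can be done
```

The job is handed in, at about 16.5 s of the 51 s allowed. No verdict was reported, so the figures below are my own last measurements.

- **Rule:** I pushed it at its near-edge middle until the wrist force rose to about 18 N against the fiddle. The wrist pictures then showed its far edge along the fiddle at both ends, and it still looked flush in the last view near the marks.
- **Dividers:** I pinched them by the plates, lifted them clear of the rack and squeezed to a finger gap of about 24.1 mm, with readings wavering between 23.8 and 24.6.
- **Last wrist image (computed from pixels):**
  - The points are about 32.2 mm apart.
  - They are within about 1 mm of the red lines sideways, and about 9.3 mm in from the near edge (target 9).
- **Height and force:** the points first touched the rule at a TCP height of about 57.2 mm. I then raised it to 58.4 mm, so they hang roughly 1–1.5 mm over the rule's face. The last wrist force was within noise, so they do not lean on it.
- **Checks that disagreed:** my first estimate of how far the tips reach below the fingers (43 mm) was about 2 mm too long. I corrected it at contact, along with a 2 mm shift along the marks.
- **What I could not check:** the twelve-picture viewing limit was reached before the end, so the last two looks were read as pixel maps. I saw no sign of the other things on the table being touched, but I did not measure their positions again at the end.

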